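Unstack the pantry pile onto its trays

ROBOT

A 6-joint arm with a two-finger parallel gripper is mounted at the origin on a cart in front of the work surface, level with it; the furniture and walls round the work are solid. World frame = base frame: x ahead of the robot, y to its left, z up, the work surface at z = 0. Lengths are in mm, angles in degrees, forces in N, time in s.
With the tool pointing down it reaches from about 350 to 975 mm from the base axis. Payload 7.1 kg.
Tool frame: the origin (TCP) lies at the very end of the fingers, on their centre line; the grasp point (between the pads) lies 19 mm behind it; z points along the fingers, y is the line along which they close (so a half turn about z gives the same grasp; the last joint's range is limited). The gripper opens to 88 mm and grips with 3 to 60 N. Pads are 20 mm wide; open, the fingers measure 115 mm over their backs; the gripper's body (75 mm by 178 mm) begins 61 mm behind the grasp point.
Start: joints at [-67.494, 24.242, 93.386, -0, 62.372, -1.089], TCP at [250.177, -572.727, 222.675] pointing down, gripper open.
Joint ranges: [-172.04, 172.04], [-51.8, 120.97], [4.93, 147.93], [-75.15, 255.16], [6.16, 154.13], [-145.62, 145.62]. Speed limits (degrees/s): [136.94, 136.94, 172.46, 180, 180, 180].

INTERFACE

Orientations are given as a 3x3 rotation matrix whose columns are the frame's x, y, z axes.
In Python, from station import * gives the robot as it stands.
- The arm moves only by the shell command python3 -m jog 'ROWS' [OPENING] [FORCE]. ROWS is a JSON object of lists of equal length, an entry for each row: "dp": the shift along the tool's x, y, z scaled (see below), a list of three; "spin": the turn about the tool's z scaled (see below). In form: {"dp": [[x, y, z], ...], "spin": [spin, ...]}. A call has 1 to 20 rows; each row is the pose to reach, as a shift and turn from the pose commanded when the call began, along the tool's axes at that moment, turning the shorter way round; what a row does not reach only later rows make up. The controller multiplies each number of a shift by 1 m and each number of a turn by pi rad. A row lasts 1/8 s, in which the tool goes at most 62.5 mm and 10.7 degrees, less where a joint would pass 70% of its speed; a pose out of reach is approached as far as the arm can. A call with a number of a shift or a turn outside -1 to 1 is refused whole. A call with a gripper value outside its range is refused whole. OPENING is the opening, from -1 (shut) to 1 (fully open), so that 0 is half open, set as the call begins (- or left out, the last holds). The fingers move at their own pace and stop on an object; FORCE is the grip in N (left out, the last holds). Time passes only in rows, so rows that repeat a pose let the fingers close. It gives the time, the measured TCP pose, the force, the opening and the grip force at its end, in the units of the state.
- state(): the state, without advancing time (a new reading comes with each control period).
- capture(name): name is "scene" or "side" or "wrist"; returns a dict with "img" (400x640x3 uint8, red, green, blue), "camera_matrix" (3x3 intrinsics, pixels), "k1" (the pictures are not rectified: a ray, as slopes to the right and down, at radius r is drawn at 1 + k1 r^2 times it, then the intrinsics apply), "camera_from_world" (4x4, takes a point from world to camera coordinates). Camera axes: x right, y down, z forward; pixel columns grow to the right and rows downward; lengths in mm; the calibration is good to about 2 mm. A picture is of the moment at which its call begins. There is no depth.
- finish_job(): hands the job in; it is judged then, once.
Trained networks look in a picture, given as the dict that the camera call returned (one of the last four; its "shot" number tells which), for a name from the list of things; names that differ only in an ending like _2 or _b are one class to them, and where a whole thing is asked for, a point or a joint stands for the part that bears it (a point fixed in the world has none). Each returns a list of dicts, best first, with "p" (0 to 1); they miss things now and then, are a little off and sometimes report something else, mostly with a low value. They report only what shows in the picture. A call takes as long as a camera call. They do not tell look-alikes from the thing itself.
- look_for(picture, query): "at" ([column, row] in pixels, amid what is visible of it).
- trace(picture, query): "pixels" (400x640 bool, what is visible of it) and "at" ([column, row] in pixels, amid what is visible of it).
- place_of(picture, query): "at" ([column, row] in pixels: a listed point, or the origin of a listed thing).
The state is a dict: "time": time; "joints": joint angles; "dq": joint speeds; "joint_efforts": joint torques, N m; "ee_pos": TCP position; "eef_rot": TCP orientation; "contact_force": force on the tool from outside, world axes, zero at the start; "wrist_torque": the same for the moment, N m; "width": finger opening in mm; "gripper_force": force on a finger pad.
Only numpy, scipy, OpenCV 4.12 (cv2) and the standard library are available. Lean on these libraries where they do the work, as an engineer would, in place of code of your own. Each camera call takes 0.05 s, during which the arm holds its last target. There are 200 camera calls.

TASK

A spice jar, a squat pot, a flat tin and a long wooden box are piled on one another on the worktop. Take the pile apart and stand each thing upright inside the rim of its own low wooden tray: the jar in the small round saucer, the pot in the wide round saucer, the tin lengthwise in the short oblong tray and the box lengthwise in the long oblong tray. Let nothing topple or fall, and leave the yellow-striped mug and the coffee pod where they are.

Things in the scene. Friction and masses are not known exactly. Their poses are not given: they have to be found in the camera images.
- jar_mid (a point): Spice jar with a dark screw cap, on top of the pile: upright cylinder 41 mm across, 105 mm high, about 0.11 kg. The point is its centre, half-way up (52 mm above its underside); z is its axis.
- pot_mid (a point): Squat round pot with a fixed lid, second from the top, under the jar: 69 mm across, 41 mm high, about 0.1 kg. The point is its centre, half-way up (20.5 mm above its underside); z is its axis. Grip it across its diameter in its upper two thirds, so that the fingertips clear the saucer's rim when it is set down.
- flat_tin_mid (a point): Flat oblong food tin with rounded corners, third from the top, under the pot: 105 mm along its own y, 63 mm along its own x (about 60 mm at the grip), 26 mm high, about 0.15 kg. The point is its centre, half-way up (13 mm above its underside). It lies nearly along the box below it, up to 15 mm off the box's middle. Grip it across its 63 mm width with the fingertips about 9 mm above its underside, so that they clear the tray's rim.
- long_box_mid (a point): Long closed wooden box with a fixed lid and a brass clasp, at the bottom of the pile, on the worktop: 170 mm along its own x, 66 mm along its own y, 40 mm high, about 0.35 kg. The point is its centre, half-way up (20 mm above its underside). Grip it across its 66 mm width in its upper two thirds.
- small_saucer_floor (a point): Smaller round wooden saucer, fixed to the worktop, place of the jar: hollow 62 mm across inside, 72 mm outside, floor 3 mm and rim 7 mm above the worktop. The point is the centre of its floor.
- wide_saucer_floor (a point): Larger round wooden saucer, fixed to the worktop, place of the pot: hollow 90 mm across inside, 100 mm outside, floor 3 mm and rim 7 mm above the worktop. The point is the centre of its floor.
- short_tray_floor (a point): Shorter oblong wooden tray, fixed to the worktop, place of the flat tin: hollow 122 mm along its x by 80 mm along its y, 132 by 90 mm outside, floor 3 mm and rim 7 mm above the worktop. The point is the centre of its floor. The tin's own y (its length) must lie along the tray's x, either way round.
- long_tray_floor (a point): Longer oblong wooden tray, fixed to the worktop, place of the long box: hollow 188 mm along its x by 84 mm along its y, 198 by 94 mm outside, floor 3 mm and rim 7 mm above the worktop. The point is the centre of its floor. The box's x (its length) must lie along the tray's x, either way round.
- striped_mug: White mug with yellow stripes and a handle, 86 mm across, 101 mm high, standing behind the work: a bystander to be left alone. Origin at the centre of its underside.
- coffee_pod: Small single-serve coffee pod, 51 mm across, 45 mm high, very light, dark lid up, standing behind the work to the right of the mug: a bystander to be left alone. Origin at the centre of its underside.
Things that resemble listed ones, but are neither listed nor needed, are in the scene too. Leave any turquoise look-alike of the part that bears pot_mid alone.

How it is judged (in metres and radians):
At the end, for the whole second after the job is handed in: Each thing stands flat (tilt under 0.06 rad) on the floor of its own tray, inside the rim (jar and pot within 13 mm of the centre, tin and box within 16 mm and lengthwise, within 0.3 and 0.2 rad), released and at rest (horizontal distance between jar_mid and small_saucer_floor below 0.013 m and z of jar_mid in the frame of small_saucer_floor between 0.0485 and 0.0565 m and angle between each of jar_mid, pot_mid, flat_tin_mid, long_box_mid's own z axis and vertical below 0.06 rad and linear speed of each of jar, pot, flat_tin, long_box below 0.01 m/s and horizontal distance between pot_mid and wide_saucer_floor below 0.013 m and z of pot_mid in the frame of wide_saucer_floor between 0.0165 and 0.0245 m and horizontal distance between flat_tin_mid and short_tray_floor below 0.016 m and z of flat_tin_mid in the frame of short_tray_floor between 0.009 and 0.017 m and horizontal distance between long_box_mid and long_tray_floor below 0.016 m and z of long_box_mid in the frame of long_tray_floor between 0.016 and 0.024 m and angle between the y axis of flat_tin_mid and the x axis of short_tray_floor, either way round below 0.3 rad and angle between the x axis of long_box_mid and the x axis of long_tray_floor, either way round below 0.2 rad); the robot touches nothing.
It fails at once if one of the piled things topples (angle between any of jar_mid, pot_mid, flat_tin_mid, long_box_mid's own z axis and vertical above 0.6 rad).
It fails at once if the mug or the coffee pod is shifted by more than 25 mm or knocked over (distance of any of striped_mug, coffee_pod from where it was at the start of the episode above 0.025 m or angle between any of striped_mug, coffee_pod's own z axis and vertical above 0.5 rad).
It also fails if it takes over 102 s, if anything falls off the work surface, if the arm or the gripper's body presses on something with over 40 N, if the wrist force passes 120 N, or if a joint passes its speed limit or range.

## Working session

There is one attempt and no reset: what is moved stays moved. The work goes in short steps, Python scripts to look and compute and a shell command to move; the robot and the scene stay as the last step left them, time stands still between calls to the robot, and variables do not carry over. Pictures are saved under pics/ and viewed, at most 14 in all, crops included, and the job is handed in when it is done.

```bash
ls; mkdir -p pics; cat > h.py <<'E'
import numpy as np, cv2
from station import *
def ray(c,px):
    K=np.array(c["camera_matrix"]);k=c["k1"];T=np.array(c["camera_from_world"])
    d=cv2.undistortPoints(np.array([[px]],float),K,np.array([k,0,0,0,0.]))[0,0]
    R=T[:3,:3];return -R.T@T[:3,3],R.T@np.array([d[0],d[1],1])
def atz(c,px,z):
    o,d=ray(c,px);return o+d*(z-o[2])/d[2]
def proj(c,P):
    T=np.array(c["camera_from_world"]);K=np.array(c["camera_matrix"])
    return cv2.projectPoints(np.array(P,float).reshape(-1,1,3),cv2.Rodrigues(T[:3,:3])[0],T[:3,3],K,np.array([c["k1"],0,0,0,0.]))[0][:,0]
def save(c,n): cv2.imwrite(f"pics/{n}.png",c["img"][:,:,::-1])
E
python3 - <<'E'
from h import *
np.set_printoptions(precision=1,suppress=True)
Z=dict(jar_mid=200-40.5,pot_mid=86.5,flat_tin_mid=53,long_box_mid=20,small_saucer_floor=3,wide_saucer_floor=3,short_tray_floor=3,long_tray_floor=3,striped_mug=0,coffee_pod=0)
for n in("scene","side"):
    c=capture(n);save(c,n+"0");print(n,ray(c,(320,200)))
    for q,z in Z.items():
        for r in place_of(c,q)[:3]: print(q,round(r["p"],2),np.array(r["at"]),atz(c,r["at"],z))
s=state();print(s["ee_pos"],s["eef_rot"],s["width"])
E
```

```text
pics
scene (array([ 53.5, 619.3, 993.9]), array([ 0.4, -0.5, -0.8]))
jar_mid 0.9 [283.8 227.3] [472.2 173.8 159.5]
pot_mid 0.82 [314.  301.5] [302.3 279.8  86.5]
pot_mid 0.6 [285.5 246.6] [463.8 186.4  86.5]
flat_tin_mid 0.78 [288.4 251.4] [461.8 179.1  53. ]
long_box_mid 0.93 [289.6 260.3] [454.6 186.7  20. ]
small_saucer_floor 0.74 [380.8 154.4] [ 447.1 -387.9    3. ]
wide_saucer_floor 0.82 [326.4 223.2] [444.1   0.4   3. ]
short_tray_floor 0.74 [353.5 186.7] [ 450.8 -186.9    3. ]
long_tray_floor 0.8 [247.7 317.4] [450.4 387.6   3. ]
striped_mug 0.98 [254.1 222.9] [644.9 128.3   0. ]
striped_mug 0.73 [289.6 258.9] [465.8 173.8   0. ]
coffee_pod 0.44 [301.  181.5] [ 622.8 -107.8    0. ]
side (array([-48.1, 870.9, 833.1]), array([ 0.4, -0.7, -0.6]))
jar_mid 0.69 [286.2 231.9] [469.  177.3 159.5]
pot_mid 0.71 [284.2 261. ] [464.8 200.   86.5]
pot_mid 0.69 [329.  314.8] [284.5 295.3  86.5]
flat_tin_mid 0.9 [287.9 266.3] [468.5 181.8  53. ]
long_box_mid 0.77 [292.5 278.6] [454.4 185.2  20. ]
small_saucer_floor 0.69 [385.1 180.6] [ 453.2 -387.2    3. ]
small_saucer_floor 0.64 [288.4 267.1] [498.7 139.6   3. ]
small_saucer_floor 0.62 [243.2 245.3] [661.3 128.1   3. ]
wide_saucer_floor 0.87 [332.4 244.8] [442.3   0.7   3. ]
wide_saucer_floor 0.33 [241.3 340.1] [455.2 396.8   3. ]
short_tray_floor 0.63 [285.6 233.3] [587.   22.5   3. ]
short_tray_floor 0.61 [357.5 211.2] [ 454.4 -179.6    3. ]
long_tray_floor 0.93 [244.4 338.6] [451.8 389.7   3. ]
striped_mug 0.9 [245.4 244. ] [662.  117.7   0. ]
coffee_pod 0.6 [299.  210.4] [617.8 -97.5   0. ]
[ 250.2 -572.7  222.7] [[ 0.9  0.4  0. ]
 [ 0.4 -0.9  0. ]
 [ 0.   0.  -1. ]] 87.87448037923916
```

```bash
python3 - <<'E'
import cv2
a=cv2.imread("pics/scene0.png")[130:350,190:430]
cv2.imwrite("pics/sc_crop.png",cv2.resize(a,None,fx=2.7,fy=2.7,interpolation=cv2.INTER_CUBIC)[:600])
E
```

```text
(no output)
```

View pics/sc_crop.png

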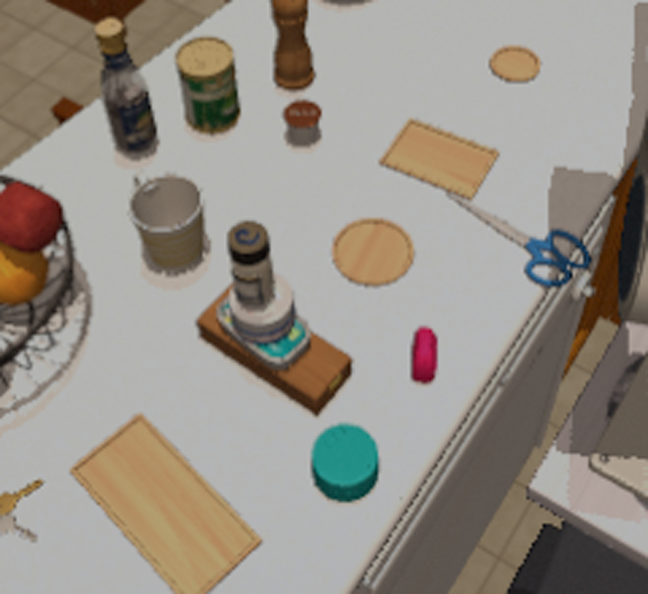

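View pics/side0.png

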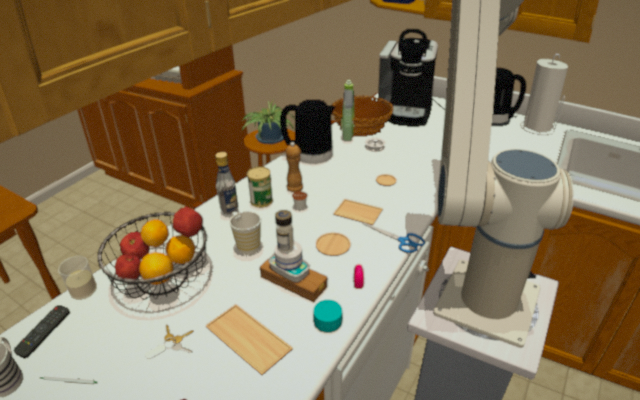

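```bash
cat >> h.py <<'E'
np.set_printoptions(precision=1,suppress=True)
def rect(c,q,z,near=None):
    out=[]
    for r in trace(c,q)[:3]:
        cs,_=cv2.findContours(r["pixels"].astype(np.uint8),cv2.RETR_EXTERNAL,cv2.CHAIN_APPROX_NONE)
        k=max(cs,key=cv2.contourArea)[:,0]
        P=np.array([atz(c,p,z)[:2] for p in k],np.float32)
        (x,y),(w,h),a=cv2.minAreaRect(P)
        if w<h: w,h,a=h,w,a+90
        out.append((round(r["p"],2),np.array([x,y,w,h,(a+90)%180-90])))
    return out
def go(x,y,z,yaw):
    s=state();R=np.array(s["eef_rot"]);p=np.array(s["ee_pos"])
    th=np.degrees(np.arctan2(R[1,0],R[0,0]))
    d=R.T@(np.array([x,y,z])-p)/1000
    sp=((th-yaw+90)%180-90)   # half turn is same grasp
    print("t",round(s["time"],1),"th %.1f j6 %.1f"%(th,s["joints"][5]),"dp",np.round(d,4),"spin %.4f (%.1f deg)"%(sp/180,sp),"rows>=",max(np.linalg.norm(d)/.0625,abs(sp)/10.7))
E
python3 - <<'E'
from h import *
for n in("scene","side"):
    c=capture(n)
    for q in("small_saucer_floor","wide_saucer_floor","short_tray_floor","long_tray_floor"):
        print(n,q,rect(c,q,6))
    print(rect(c,"long_box_mid",30))
go(467,178,330,90);go(467,178,330,0);print(state()["joints"])
E
```

```text
scene small_saucer_floor [(0.65, array([ 450.7, -388.4,   72.5,   71. ,  -56.9])), (0.39, array([ 449.2, -176.5,  135.1,   96.6,    6.1]))]
scene wide_saucer_floor [(0.86, array([439.6,  -2.3,  97.2,  91.7, -56.7]))]
scene short_tray_floor [(0.92, array([ 450.2, -175.2,  135.8,   92.6,    7.2]))]
scene long_tray_floor [(0.89, array([447. , 382.8, 204.5,  94.8, -11.6]))]
[(0.68, array([451.9, 185.6, 183.4,  79.5,   0.9]))]
side small_saucer_floor [(0.73, array([ 451.9, -387.6,   79.7,   65.4,  -65.1]))]
side wide_saucer_floor [(0.86, array([442.3,  -0.8,  96.6,  95.9, -79.1]))]
side short_tray_floor [(0.73, array([ 451.1, -173.6,  134.5,  104.9,    4.9]))]
side long_tray_floor [(0.78, array([448.9, 383.2, 204.7,  99.3, -12. ])), (0.66, array([520.2, 105.5,  97.7,  72.8, -50.2])), (0.51, array([468.4, 167.6, 198.3,  97. ,   0.8]))]
[(0.62, array([454.8, 183.8, 189.4,  92.4,  -3.6]))]
t 1.7 th 23.6 j6 -1.1 dp [ 0.5 -0.6 -0.1] spin -0.3689 (-66.4 deg) rows>= 12.619739350931365
t 1.7 th 23.6 j6 -1.1 dp [ 0.5 -0.6 -0.1] spin 0.1311 (23.6 deg) rows>= 12.619739350931365
[-67.5  24.2  93.4  -0.   62.4  -1.1]
```

```bash
python3 - <<'E'
from h import *
go(440,178,340,90)
E

```

```text
t 1.7 th 23.6 j6 -1.1 dp [ 0.5 -0.6 -0.1] spin -0.3689 (-66.4 deg) rows>= 12.530856324758306
```

Need more digits.

```bash
sed -i 's/"dp",np.round(d,4)/"dp",[float(round(v,4)) for v in d]/' h.py; python3 - <<'E'
from h import *
go(440,178,340,90)
E

```

```text
t 1.7 th 23.6 j6 -1.1 dp [0.4745, -0.612, -0.1173] spin -0.3689 (-66.4 deg) rows>= 12.530856324758306
```

```bash
python3 -m jog '{"dp":[[0,0,-0.06],[0.03,-0.04,-0.117],[0.4745,-0.612,-0.117],[0.4745,-0.612,-0.117],[0.4745,-0.612,-0.117],[0.4745,-0.612,-0.117],[0.4745,-0.612,-0.117],[0.4745,-0.612,-0.117],[0.4745,-0.612,-0.117],[0.4745,-0.612,-0.117],[0.4745,-0.612,-0.117],[0.4745,-0.612,-0.117],[0.4745,-0.612,-0.117],[0.4745,-0.612,-0.117],[0.4745,-0.612,-0.117],[0.4745,-0.612,-0.117],[0.4745,-0.612,-0.117]],"spin":[0,0,-0.369,-0.369,-0.369,-0.369,-0.369,-0.369,-0.369,-0.369,-0.369,-0.369,-0.369,-0.369,-0.369,-0.369,-0.369]}' 1
python3 - <<'E'
from h import *
c=capture("wrist");save(c,"w1");print(ray(c,(320,200)))
for q,z in dict(jar_mid=159.5,pot_mid=86.5,flat_tin_mid=53,long_box_mid=20,wide_saucer_floor=3).items():
    for r in place_of(c,q)[:2]: print(q,round(r["p"],2),np.array(r["at"]),atz(c,r["at"],z))
go(467,178,165,90)
E
```

```text
time: 3.82
ee_pos: [439.8, 176.9, 339.7]
eef_rot: [[0.001, 1.0, -0.0], [1.0, -0.001, -0.0], [-0.0, -0.0, -1.0]]
contact_force: [-0.4, -0.8, 0.9]
width: 87.7
gripper_force: 0.0
(array([439.4, 249. , 500.8]), array([-0. , -0.3, -1. ]))
jar_mid 0.71 [462.7 192.1] [588.7 162.  159.5]
jar_mid 0.67 [350.8 174.5] [470.3 180.8 159.5]
pot_mid 0.88 [230.9 104.9] [332.4 250.8  86.5]
pot_mid 0.76 [345.8 165.5] [470.5 177.5  86.5]
long_box_mid 0.43 [351.  172.1] [483.2 156.4  20. ]
wide_saucer_floor 0.62 [323.9 267.3] [444.4  -3.8   3. ]
wide_saucer_floor 0.57 [327.7 351.8] [ 451.4 -168.9    3. ]
t 4.1 th 90.0 j6 20.6 dp [0.0005, 0.0268, 0.1748] spin -0.0002 (-0.0 deg) rows>= 2.8300607456285443
```

View pics/w1.png

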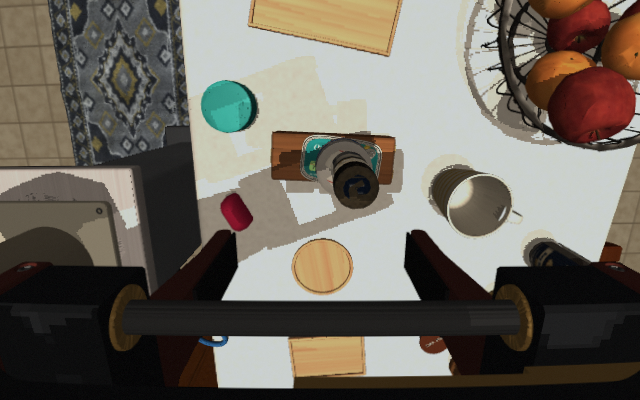

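```bash
python3 - <<'E'
from h import *
c=capture("wrist")
print(atz(c,(356.5,186),212))
a=np.array([proj(c,[[470+20.5*np.cos(t),178+20.5*np.sin(t),z] for t in np.linspace(0,6.28,40)]).astype(int) for z in (212,107)])
im=c["img"][:,:,::-1].copy()
b=cv2.resize(im[110:230,250:420],None,fx=4,fy=4,interpolation=cv2.INTER_CUBIC)
for z,rr in ((212,20.5),(107,34.5),(66,34.5)):
    p=((proj(c,[[470+rr*np.cos(t),178+rr*np.sin(t),z] for t in np.linspace(0,6.28,40)])-[250,110])*4+2).astype(int)
    cv2.polylines(b,[p],True,(0,0,255),1)
cv2.imwrite("pics/w1c.png",b)
go(470,178,145,90)
E
```

```text
[471.2 181.6 212. ]
t 4.2 th 90.0 j6 20.6 dp [0.0003, 0.0298, 0.1948] spin -0.0001 (-0.0 deg) rows>= 3.153182112208712
```

View pics/w1c.png

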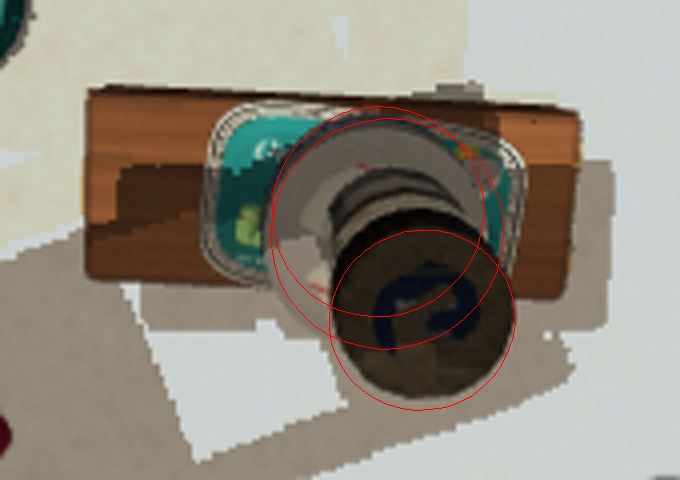

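```bash
python3 -m jog '{"dp":[[0.004,0.0296,0.0],[0.004,0.0296,0.03],[0.004,0.0296,0.085],[0.004,0.0296,0.14],[0.004,0.0296,0.175],[0.004,0.0296,0.195],[0.004,0.0296,0.195],[0.004,0.0296,0.195]],"spin":[0,0,0,0,0,0,0,0]}' 1
python3 -m jog '{"dp":[[0,0,0],[0,0,0],[0,0,0],[0,0,0],[0,0,0],[0,0,0],[0,0,0],[0,0,0]],"spin":[0,0,0,0,0,0,0,0]}' -1 15
python3 - <<'E'
from h import *
c=capture("wrist");save(c,"w2")
go(451,-388,300,90);go(451,-388,42,90)
E
```

```text
time: 5.18
ee_pos: [470.3, 182.2, 145.5]
eef_rot: [[-0.0, 1.0, 0.001], [1.0, 0.0, 0.0], [0.0, 0.001, -1.0]]
contact_force: [0.3, 0.3, -0.2]
width: 87.6
gripper_force: 0.0
time: 6.18
ee_pos: [469.9, 182.1, 144.8]
eef_rot: [[-0.0, 1.0, 0.0], [1.0, 0.0, 0.0], [0.0, 0.0, -1.0]]
contact_force: [1.0, 0.3, 0.3]
width: 40.7
gripper_force: 15.0
t 6.2 th 90.0 j6 19.8 dp [-0.5701, -0.0189, -0.1553] spin 0.0001 (0.0 deg) rows>= 9.45806778067508
t 6.2 th 90.0 j6 19.8 dp [-0.5701, -0.019, 0.1027] spin 0.0001 (0.0 deg) rows>= 9.273041087399573
```

View pics/w2.png

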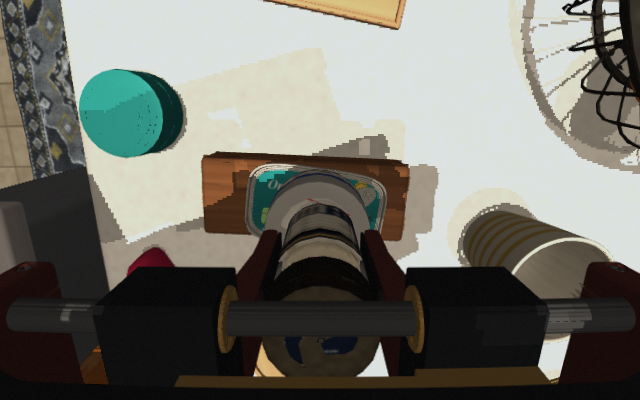

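```bash
python3 -m jog '{"dp":[[0,0,-0.01],[0,0,-0.03],[0,0,-0.07],[-0.02,-0.001,-0.1],[-0.06,-0.002,-0.1],[-0.11,-0.004,-0.1],[-0.16,-0.006,-0.1],[-0.21,-0.008,-0.1],[-0.26,-0.01,-0.1],[-0.31,-0.01,-0.1],[-0.36,-0.012,-0.1],[-0.41,-0.014,-0.1],[-0.46,-0.015,-0.1],[-0.51,-0.017,-0.1],[-0.545,-0.0185,-0.1],[-0.565,-0.019,-0.1],[-0.57,-0.019,-0.09],[-0.57,-0.019,-0.06]],"spin":[0,0,0,0,0,0,0,0,0,0,0,0,0,0,0,0,0,0]}'
python3 - <<'E'
from h import *
c=capture("scene")
for n in("scene","wrist"):
    c=capture(n)
    for q in("small_saucer_floor",):
        for r in place_of(c,q)[:2]: print(q,round(r["p"],2),np.array(r["at"]),atz(c,r["at"],3))
        print(rect(c,q,6))
go(451,-388,42,90)
E
```

```text
time: 8.48
ee_pos: [451.6, -387.9, 205.1]
eef_rot: [[-0.0, 1.0, 0.002], [1.0, 0.0, -0.001], [-0.001, 0.002, -1.0]]
contact_force: [-0.1, -0.1, -1.4]
width: 40.9
gripper_force: 15.0
small_saucer_floor 0.57 [378.8 151.3] [ 461.6 -399.2    3. ]
[(0.74, array([ 449.1, -386.3,   77.9,   70.5,  -56.9]))]
small_saucer_floor 0.57 [320.2 178.9] [ 449.4 -391.6    3. ]
[(0.79, array([ 450.3, -387.3,   69.9,   61.9,    0.1]))]
t 8.8 th 90.1 j6 -41.9 dp [0.0, -0.0007, 0.1638] spin 0.0003 (0.1 deg) rows>= 2.620516369945204
```

```bash
python3 -m jog '{"dp":[[0,0,0.02],[0,0,0.06],[0,0,0.11],[0,0,0.14],[0,0,0.155],[0,0,0.16],[0,0,0.163],[0,0,0.1645],[0,0,0.1645],[0,0,0.1645]],"spin":[0,0,0,0,0,0,0,0,0,0]}'
```

```text
time: 10.07
ee_pos: [451.4, -388.5, 41.1]
eef_rot: [[-0.0, 1.0, 0.001], [1.0, 0.0, -0.001], [-0.001, 0.001, -1.0]]
contact_force: [0.5, -0.1, 4.3]
width: 40.5
gripper_force: 15.0
```

```bash
python3 -m jog '{"dp":[[0,0,0],[0,0,0],[0,0,0],[0,0,0],[0,0,0],[0,0,-0.02],[0,0,-0.07],[0,0,-0.13],[0,0,-0.19],[0,0,-0.22]],"spin":[0,0,0,0,0,0,0,0,0,0]}' 1
python3 - <<'E'
from h import *
c=capture("wrist");save(c,"w3")
for r in place_of(c,"jar_mid")[:2]: print(round(r["p"],2),np.array(r["at"]),atz(c,r["at"],55.5))
for r in place_of(c,"small_saucer_floor")[:2]: print(round(r["p"],2),np.array(r["at"]),atz(c,r["at"],3))
go(469.5,120,262,90)
E
```

```text
time: 11.32
ee_pos: [451.7, -388.8, 265.7]
eef_rot: [[-0.0, 1.0, 0.005], [1.0, 0.0, -0.004], [-0.004, 0.005, -1.0]]
contact_force: [0.6, 0.9, 0.2]
width: 87.7
gripper_force: 0.0
0.87 [318.6 165.1] [ 449.9 -390.4    3. ]
t 11.5 th 90.0 j6 -41.9 dp [0.5086, 0.0182, -0.0005] spin 0.0001 (0.0 deg) rows>= 8.142015160616467
```

View pics/w3.png

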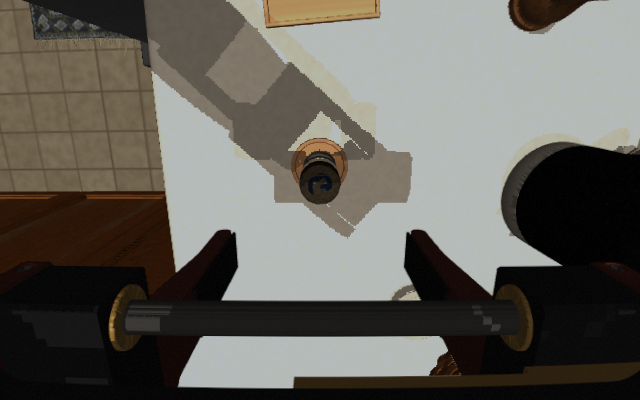

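```bash
python3 -m jog '{"dp":[[0.04,0.001,0],[0.1,0.003,0],[0.16,0.005,0],[0.22,0.008,0],[0.28,0.01,0],[0.34,0.012,0.01],[0.4,0.013,0.02],[0.46,0.014,0.03],[0.52,0.014,0.03],[0.56,0.014,0.03],[0.575,0.014,0.03],[0.578,0.014,0.03],[0.578,0.014,0.03]],"spin":[0,0,0,0,0,0,0,0,0,0,0,0,0]}' 1
python3 - <<'E'
from h import *
c=capture("wrist");save(c,"w4")
for q,z in dict(pot_mid=86.5,flat_tin_mid=53,long_box_mid=20).items():
    for r in place_of(c,q)[:2]: print(q,round(r["p"],2),np.array(r["at"]),atz(c,r["at"],z))
print("pot",rect(c,"pot_mid",104));print("tin",rect(c,"flat_tin_mid",64));print("box",rect(c,"long_box_mid",40))
b=cv2.resize(c["img"][80:260,220:440,::-1],None,fx=3.3,fy=3.3,interpolation=cv2.INTER_CUBIC)
def D(P,col):
    p=((proj(c,P)-[220,80])*3.3+1.6).astype(int);cv2.polylines(b,[p],True,col,1)
t=np.linspace(0,6.28,50)
for z in (107,):D([[470+34.5*np.cos(a),180+34.5*np.sin(a),z] for a in t],(0,0,255))
D([[466+x*52.5,181+y*31.5,66] for x,y in((-1,-1),(1,-1),(1,1),(-1,1))],(255,0,255))
D([[455+x*85,185+y*33,40] for x,y in((-1,-1),(1,-1),(1,1),(-1,1))],(0,255,255))
cv2.imwrite("pics/w4c.png",b)
E
```

```text
time: 13.1
ee_pos: [464.4, 189.0, 229.8]
eef_rot: [[0.0, 1.0, -0.001], [1.0, -0.0, -0.001], [-0.001, -0.001, -1.0]]
contact_force: [-0.6, -0.2, -0.3]
width: 87.7
gripper_force: 0.0
pot_mid 0.75 [183.9 117.8] [342.5 251.5  86.5]
pot_mid 0.59 [324.8 199.8] [467.6 176.1  86.5]
pot [(0.87, array([345.9, 252.4,  64.9,  54.8,  10.7])), (0.63, array([467.3, 178.7,  71.8,  66.5, -90. ]))]
tin [(0.64, array([430.4, 191.6,  69.2,  36.6,  57.2])), (0.39, array([648.7, 128.3, 125.7,  99.2, -61. ]))]
box [(0.83, array([455.6, 181.8, 170. ,  71. ,  -2.1]))]
```

View pics/w4c.png

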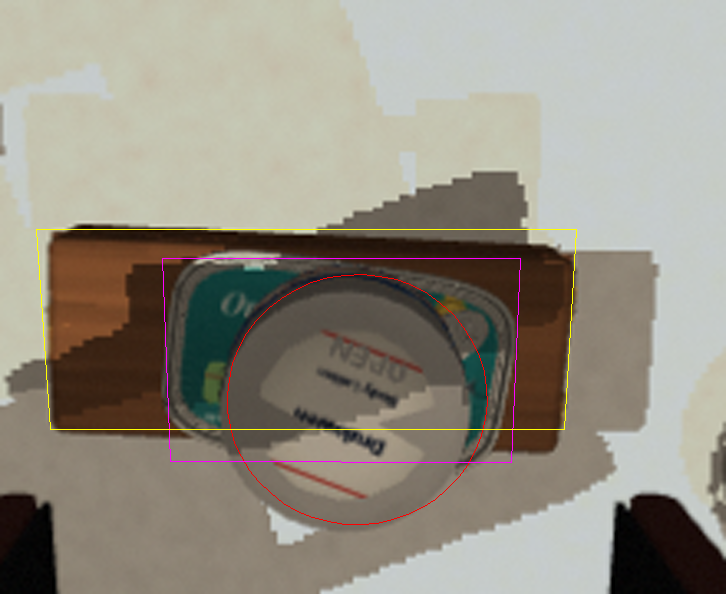

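```bash
python3 -m jog '{"dp":[[-0.0095,0.0034,0.01],[-0.0095,0.0034,0.05],[-0.0095,0.0034,0.1],[-0.0095,0.0034,0.13],[-0.0095,0.0034,0.145],[-0.0095,0.0034,0.15],[-0.0095,0.0034,0.15],[-0.0095,0.0034,0.15]],"spin":[0,0,0,0,0,0,0,0]}' 1
python3 -m jog '{"dp":[[0,0,0],[0,0,0],[0,0,0],[0,0,0],[0,0,0]],"spin":[0,0,0,0,0]}' -1 15
python3 - <<'E'
from h import *
go(442,-1,150,90)
E
```

```text
time: 14.45
ee_pos: [468.8, 180.8, 81.2]
eef_rot: [[-0.0, 1.0, 0.002], [1.0, 0.0, 0.001], [0.001, 0.002, -1.0]]
contact_force: [-0.0, 1.2, 0.7]
width: 87.8
gripper_force: 0.0
time: 15.08
ee_pos: [468.2, 180.6, 80.5]
eef_rot: [[-0.0, 1.0, 0.0], [1.0, 0.0, 0.0], [0.0, 0.0, -1.0]]
contact_force: [-1.1, 0.1, 5.4]
width: 68.5
gripper_force: 15.0
t 15.1 th 90.0 j6 19.7 dp [-0.1816, -0.0262, -0.0695] spin 0.0001 (0.0 deg) rows>= 3.1396204868917232
```

```bash
python3 -m jog '{"dp":[[0,0,-0.01],[0,0,-0.04],[0,0,-0.08],[-0.02,-0.003,-0.1],[-0.06,-0.009,-0.1],[-0.1,-0.015,-0.1],[-0.14,-0.02,-0.1],[-0.17,-0.025,-0.1],[-0.1816,-0.0262,-0.1],[-0.1816,-0.0262,-0.1],[-0.1816,-0.0262,-0.1]],"spin":[0,0,0,0,0,0,0,0,0,0,0]}'
python3 - <<'E'
from h import *
for n in("side","wrist"):
    c=capture(n)
    for r in place_of(c,"wide_saucer_floor")[:2]: print(round(r["p"],2),np.array(r["at"]),atz(c,r["at"],3))
    print(rect(c,"wide_saucer_floor",6))
save(c,"w5")
go(442,-1,17.5,90)
E
```

```text
time: 16.45
ee_pos: [442.1, -0.4, 180.3]
eef_rot: [[-0.001, 1.0, 0.0], [1.0, 0.001, 0.0], [0.0, 0.0, -1.0]]
contact_force: [0.4, 0.1, -0.8]
width: 68.3
gripper_force: 15.0
0.76 [333.8 245.4] [437.6   1.    3. ]
[(0.98, array([442.3,  -3.5, 101.7,  96.8, -59. ]))]
0.74 [320.4 181.9] [441.2  -3.5   3. ]
[(0.75, array([440.8,  11.5, 100. ,  71.3,   0.1]))]
t 16.8 th 90.1 j6 -1.7 dp [-0.0004, 0.0, 0.1627] spin 0.0003 (0.1 deg) rows>= 2.6024824873369834
```

View pics/w5.png

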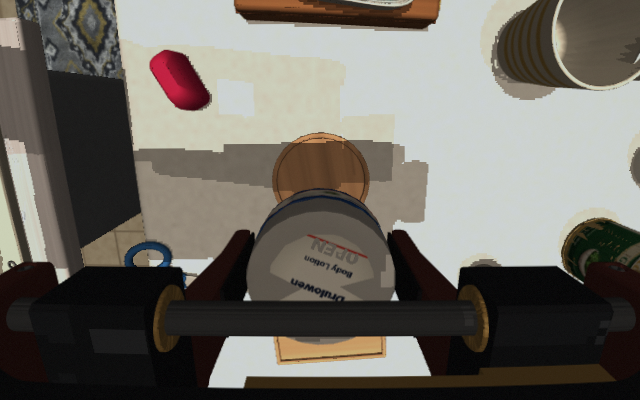

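```bash
python3 -m jog '{"dp":[[-0.001,0,0.02],[-0.001,0,0.06],[-0.001,0,0.11],[-0.001,0,0.14],[-0.001,0,0.155],[-0.001,0,0.16],[-0.001,0,0.1628],[-0.001,0,0.1632],[-0.001,0,0.1632]],"spin":[0,0,0,0,0,0,0,0,0]}'
```

```text
time: 17.88
ee_pos: [442.6, -2.1, 17.9]
eef_rot: [[-0.0, 1.0, 0.002], [1.0, 0.0, -0.0], [-0.0, 0.002, -1.0]]
contact_force: [-1.0, 2.2, 7.5]
width: 68.3
gripper_force: 15.0
```

```bash
python3 -m jog '{"dp":[[0,0,0],[0,0,0],[0,0,0],[0,0,0],[0,0,0],[0,0,-0.02],[0,0,-0.06],[0,0,-0.12],[0,0,-0.18],[0,0,-0.2]],"spin":[0,0,0,0,0,0,0,0,0,0]}' 1
python3 - <<'E'
from h import *
c=capture("wrist")
for q,z in dict(pot_mid=23.5,wide_saucer_floor=3,short_tray_floor=3).items():
    for r in place_of(c,q)[:2]: print(q,round(r["p"],2),np.array(r["at"]),atz(c,r["at"],z))
print(rect(c,"pot_mid",40))
c=capture("side");print("side pot",[(r["p"],atz(c,r["at"],23.5)) for r in place_of(c,"pot_mid")])
go(530,185,220,180)
E
```

```text
time: 19.12
ee_pos: [443.5, -2.1, 220.6]
eef_rot: [[-0.0, 1.0, 0.006], [1.0, 0.0, -0.0], [-0.0, 0.006, -1.0]]
contact_force: [0.3, 0.2, -0.4]
width: 87.9
gripper_force: 0.0
pot_mid 0.57 [321.3 181.4] [444.9  -9.2  23.5]
short_tray_floor 0.63 [329.  307.7] [ 455.1 -179.6    3. ]
[(0.77, array([441.9,  -4.5,  70.9,  67.5,  90. ]))]
side pot [(0.95, array([313.7, 252.3,  23.5])), (0.87, array([435. ,  -1.7,  23.5]))]
t 19.5 th 90.0 j6 -1.8 dp [0.187, 0.0891, -0.0048] spin -0.4999 (-90.0 deg) rows>= 8.410170641936608
```

```bash
python3 -m jog '{"dp":[[0.02,0,0],[0.05,0,0],[0.1,0,0],[0.14,0,0],[0.17,0,0],[0.184,0.002,0],[0.184,0.002,0],[0.184,0.002,0],[0.184,0.002,0],[0.184,0.002,0],[0.184,0.002,0],[0.184,0.002,0]],"spin":[-0.05,-0.1,-0.15,-0.2,-0.25,-0.3,-0.35,-0.4,-0.45,-0.49,-0.5,-0.5]}' 1
python3 - <<'E'
from h import *
c=capture("wrist");save(c,"w6")
for q,z in dict(flat_tin_mid=53,long_box_mid=20).items():
    for r in place_of(c,q)[:2]: print(q,round(r["p"],2),np.array(r["at"]),atz(c,r["at"],z))
print("tin",rect(c,"flat_tin_mid",62));print("box",rect(c,"long_box_mid",38))
tin=rect(c,"flat_tin_mid",62)[0][1]
pts=np.array([[466+x*52.5,181+y*31.5] for x,y in((-1,-1),(1,-1),(1,1),(-1,1))])
p0=proj(c,[[455,182,50]])[0].astype(int);x0,y0=max(p0[0]-120,0),max(p0[1]-90,0)
b=cv2.resize(c["img"][y0:y0+180,x0:x0+240,::-1],None,fx=3.3,fy=3.3,interpolation=cv2.INTER_CUBIC)
def D(cx,cy,yaw,L,W,z,col):
    a=np.radians(yaw);u=np.array([np.cos(a),np.sin(a),0]);v=np.array([-u[1],u[0],0])
    P=[np.array([cx,cy,z])+x*L/2*u+y*W/2*v for x,y in((-1,-1),(1,-1),(1,1),(-1,1))]
    cv2.polylines(b,[((proj(c,P)-[x0,y0])*3.3+1.6).astype(int)],True,col,1)
D(460,182,-6,105,63,66,(0,0,255));D(455,182,-2,170,66,40,(0,255,255))
cv2.imwrite("pics/w6c.png",b)
E
```

```text
time: 20.98
ee_pos: [443.5, 181.8, 216.2]
eef_rot: [[-1.0, 0.002, -0.001], [0.002, 1.0, -0.001], [0.001, -0.001, -1.0]]
contact_force: [1.3, 0.1, -0.8]
width: 88.1
gripper_force: 0.0
flat_tin_mid 0.77 [321.3 205.4] [466.6 182.3  53. ]
tin [(0.95, array([465.9, 179.4, 106.5,  63.5,  -7.8])), (0.51, array([434.6,  11.9,  79.1,  62.6, -62.3]))]
box [(0.69, array([407.1, 181.5,  77.3,  66.9,  -1.5]))]
```

View pics/w6c.png

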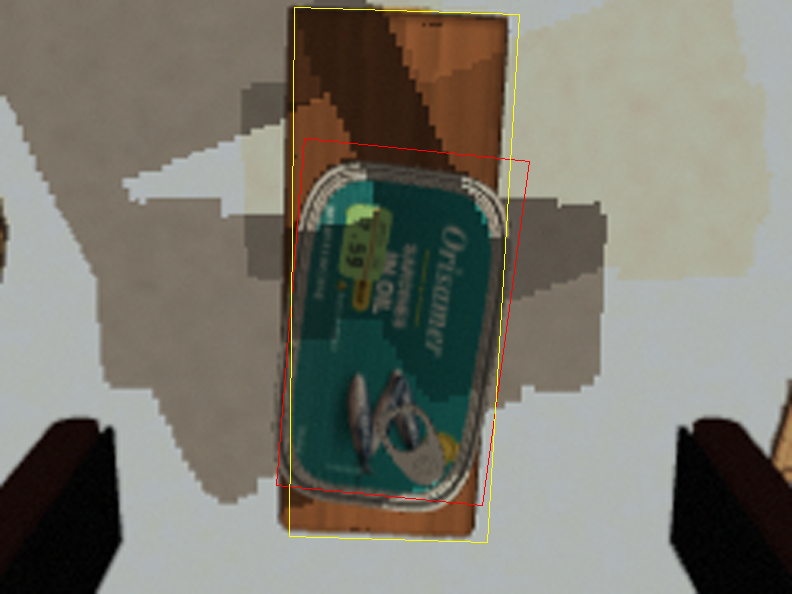

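```bash
python3 -m jog '{"dp":[[-0.0215,-0.0028,0.01],[-0.0215,-0.0028,0.05],[-0.0215,-0.0028,0.1],[-0.0215,-0.0028,0.14],[-0.0215,-0.0028,0.155],[-0.0215,-0.0028,0.162],[-0.0215,-0.0028,0.167],[-0.0215,-0.0028,0.167],[-0.0215,-0.0028,0.167],[-0.0215,-0.0028,0.167]],"spin":[0.039,0.039,0.039,0.039,0.039,0.039,0.039,0.039,0.039,0.039]}' 1
python3 - <<'E'
from h import *
go(465,179,49,173)
E
```

```text
time: 22.52
ee_pos: [465.7, 179.3, 50.6]
eef_rot: [[-0.993, 0.122, 0.001], [0.122, 0.993, 0.0], [-0.001, 0.001, -1.0]]
contact_force: [0.6, -0.4, -0.0]
width: 88.0
gripper_force: 0.0
t 22.5 th 173.0 j6 -63.3 dp [0.0007, -0.0004, 0.0016] spin -0.0000 (-0.0 deg) rows>= 0.027677603695074455
```

```bash
python3 -m jog '{"dp":[[0,0,0.0008],[0,0,0.0008],[0,0,0.0008],[0,0,0.0008],[0,0,0.0008],[0,0,0.0008]],"spin":[0,0,0,0,0,0]}' -1 20
python3 - <<'E'
from h import *
go(451,-175,150,186)
E
```

```text
time: 23.28
ee_pos: [465.4, 179.1, 49.2]
eef_rot: [[-0.993, 0.122, -0.0], [0.122, 0.993, 0.0], [0.0, 0.0, -1.0]]
contact_force: [0.2, 1.3, -0.2]
width: 59.6
gripper_force: 20.0
t 23.3 th 173.0 j6 -63.3 dp [-0.0289, -0.3532, -0.1009] spin -0.0723 (-13.0 deg) rows>= 5.895929551190573
```

```bash
python3 -m jog '{"dp":[[0,0,-0.01],[0,0,-0.04],[0,0,-0.08],[0,-0.02,-0.12],[-0.005,-0.06,-0.13],[-0.01,-0.11,-0.13],[-0.014,-0.16,-0.13],[-0.018,-0.21,-0.13],[-0.022,-0.26,-0.13],[-0.026,-0.3,-0.13],[-0.029,-0.335,-0.13],[-0.029,-0.35,-0.13],[-0.029,-0.353,-0.13],[-0.029,-0.353,-0.13]],"spin":[0,0,0,0,-0.01,-0.02,-0.03,-0.04,-0.05,-0.06,-0.07,-0.072,-0.072,-0.072]}'
python3 - <<'E'
from h import *
for n in("scene","side","wrist"):
    c=capture(n)
    for r in place_of(c,"short_tray_floor")[:2]: print(n,round(r["p"],2),np.array(r["at"]),atz(c,r["at"],3))
    print(rect(c,"short_tray_floor",6))
b=c["img"][:,:,::-1].copy()
def D(cx,cy,yaw,L,W,z,col):
    a=np.radians(yaw);u=np.array([np.cos(a),np.sin(a),0]);v=np.array([-u[1],u[0],0])
    P=[np.array([cx,cy,z])+x*L/2*u+y*W/2*v for x,y in((-1,-1),(1,-1),(1,1),(-1,1))]
    cv2.polylines(b,[proj(c,P).astype(int)],True,col,1)
D(451,-175,6,132,90,7,(0,0,255))
cv2.imwrite("pics/w7.png",b)
go(451,-175,12,186)
E
```

```text
time: 25.02
ee_pos: [450.9, -174.0, 179.2]
eef_rot: [[-0.995, -0.104, -0.0], [-0.104, 0.995, 0.0], [0.0, 0.0, -1.0]]
contact_force: [-0.1, -0.2, -0.7]
width: 59.7
gripper_force: 20.0
scene 0.7 [353.6 186.1] [ 452.  -189.5    3. ]
[(0.65, array([ 449.5, -173.7,  137.6,   97.9,    5. ]))]
side 0.6 [358.9 211.7] [ 449.4 -179.3    3. ]
[(0.58, array([ 450.7, -175.5,  127.2,   95.3,    4.2]))]
[(0.65, array([ 405.4, -182.6,   89.7,   42.5,  -83.6]))]
t 25.5 th -174.0 j6 -118.5 dp [0.0002, -0.0005, 0.1672] spin -0.0001 (-0.0 deg) rows>= 2.67476520323913
```

View pics/w7.png

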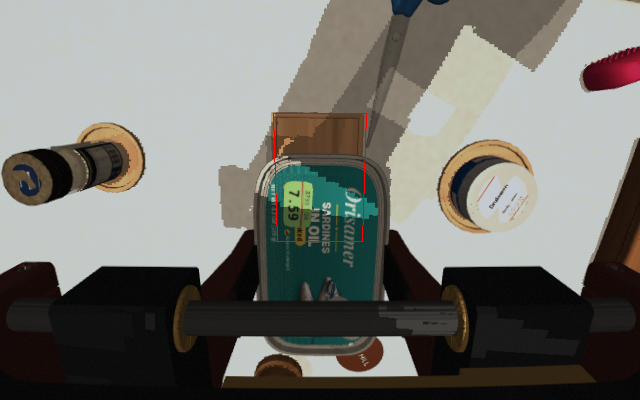

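```bash
python3 -m jog '{"dp":[[0,-0.001,0.02],[0,-0.001,0.06],[0,-0.001,0.11],[0,-0.001,0.145],[0,-0.001,0.157],[0,-0.001,0.163],[0,-0.001,0.166],[0,-0.001,0.1672],[0,-0.001,0.1672],[0,-0.001,0.1672]],"spin":[0,0,0,0,0,0,0,0,0,0]}'
```

```text
time: 26.72
ee_pos: [451.5, -175.9, 12.4]
eef_rot: [[-0.995, -0.104, 0.001], [-0.104, 0.995, -0.0], [-0.001, -0.0, -1.0]]
contact_force: [-0.3, 1.0, -0.8]
width: 59.6
gripper_force: 20.0
```

```bash
python3 -m jog '{"dp":[[0,0,0.0005],[0,0,0.001],[0,0,0.001]],"spin":[0,0,0]}'
```

```text
time: 27.1
ee_pos: [451.5, -175.8, 12.1]
eef_rot: [[-0.995, -0.104, 0.001], [-0.104, 0.995, -0.0], [-0.001, -0.0, -1.0]]
contact_force: [-2.6, 1.9, 13.4]
width: 59.4
gripper_force: 20.0
```

```bash
python3 -m jog '{"dp":[[0,0,-0.0005],[0,0,-0.0005],[0,0,-0.0005],[0,0,-0.0005],[0,0,-0.02],[0,0,-0.06],[0,0,-0.12],[0,0,-0.17],[0,0,-0.19],[0,0,-0.19]],"spin":[0,0,0,0,0,0,0,0,0,0]}' 0.64
python3 - <<'E'
from h import *
c=capture("wrist")
print("tin",rect(c,"flat_tin_mid",28),[(r["p"],atz(c,r["at"],16)) for r in place_of(c,"flat_tin_mid")])
print("tray",rect(c,"short_tray_floor",7))
go(440,181,210,178)
E
```

```text
time: 28.35
ee_pos: [452.1, -176.1, 202.4]
eef_rot: [[-0.995, -0.104, 0.003], [-0.104, 0.995, -0.001], [-0.003, -0.002, -1.0]]
contact_force: [0.1, 0.3, 0.1]
width: 72.0
gripper_force: 0.0
tin [(0.75, array([ 450.4, -175.8,  105.6,   63.8,    4.6]))] [(0.82, array([ 452.1, -176. ,   16. ]))]
tray [(0.57, array([ 449.8, -179. ,  132.1,   90.9,    5.4]))]
t 28.6 th -174.0 j6 -118.6 dp [-0.0267, 0.3556, -0.0101] spin 0.0442 (8.0 deg) rows>= 5.707204163403265
```

Tin sits well in its tray. Now the box.

```bash
python3 -m jog '{"dp":[[0,0.03,0],[-0.004,0.09,-0.01],[-0.008,0.15,-0.01],[-0.014,0.21,-0.01],[-0.02,0.27,-0.01],[-0.025,0.32,-0.01],[-0.0267,0.35,-0.01],[-0.0267,0.3556,-0.01],[-0.0267,0.3556,-0.01],[-0.0267,0.3556,-0.01]],"spin":[0,0.005,0.01,0.02,0.03,0.04,0.044,0.044,0.044,0.044]}' 1
python3 - <<'E'
from h import *
c=capture("wrist")
print("box",rect(c,"long_box_mid",40),[(r["p"],atz(c,r["at"],20)) for r in place_of(c,"long_box_mid")])
b=c["img"][:,:,::-1].copy()
def D(cx,cy,yaw,L,W,z,col):
    a=np.radians(yaw);u=np.array([np.cos(a),np.sin(a),0]);v=np.array([-u[1],u[0],0])
    P=[np.array([cx,cy,z])+x*L/2*u+y*W/2*v for x,y in((-1,-1),(1,-1),(1,1),(-1,1))]
    cv2.polylines(b,[proj(c,P).astype(int)],True,col,1)
D(455,180,-2,170,66,40,(0,255,255))
cv2.imwrite("pics/w8.png",b)
go(455,180,16,178)
E
```

```text
time: 29.8
ee_pos: [440.7, 179.6, 210.5]
eef_rot: [[-0.999, 0.035, -0.001], [0.035, 0.999, -0.001], [0.001, -0.001, -1.0]]
contact_force: [-0.3, -0.4, 0.2]
width: 87.9
gripper_force: 0.0
box [(0.82, array([453.8, 178.6, 168.9,  65.2,  -2.6]))] [(0.72, array([637.5, 126.7,  20. ]))]
t 29.9 th 178.0 j6 -67.2 dp [-0.014, 0.0007, 0.1949] spin -0.0003 (-0.0 deg) rows>= 3.12720806860446
```

View pics/w8.png

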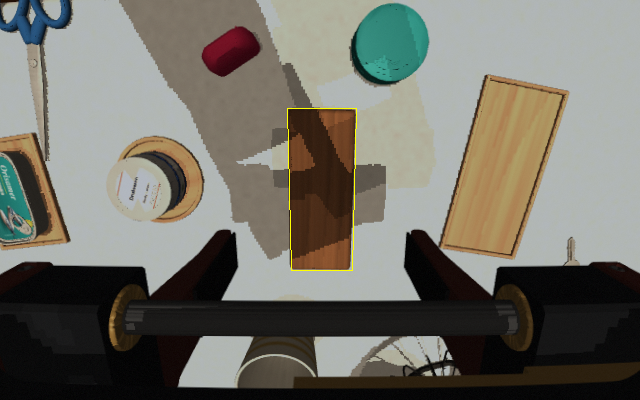

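```bash
python3 -m jog '{"dp":[[-0.0135,0,0.01],[-0.0135,0,0.05],[-0.0135,0,0.1],[-0.0135,0,0.15],[-0.0135,0,0.175],[-0.0135,0,0.188],[-0.0135,0,0.194],[-0.0135,0,0.194],[-0.0135,0,0.194]],"spin":[0,0,0,0,0,0,0,0,0]}' 1
python3 -m jog '{"dp":[[0,0,0],[0,0,0],[0,0,0],[0,0,0],[0,0,0],[0,0,0]],"spin":[0,0,0,0,0,0]}' -1 35
python3 - <<'E'
from h import *
for n in("scene","side"):
    c=capture(n)
    print([(r["p"],atz(c,r["at"],3)) for r in place_of(c,"long_tray_floor")],rect(c,"long_tray_floor",6))
go(449,384,19,168)
E
```

```text
time: 31.08
ee_pos: [455.1, 180.5, 17.9]
eef_rot: [[-0.999, 0.034, 0.002], [0.034, 0.999, 0.001], [-0.002, 0.001, -1.0]]
contact_force: [-0.2, 0.4, 0.5]
width: 87.9
gripper_force: 0.0
time: 31.82
ee_pos: [454.5, 180.2, 17.3]
eef_rot: [[-0.999, 0.034, 0.0], [0.034, 0.999, 0.0], [-0.0, 0.0, -1.0]]
contact_force: [-0.7, -1.0, 6.2]
width: 66.0
gripper_force: 35.0
[(0.69, array([446.4, 380.5,   3. ])), (0.68, array([ 455.7, -393.7,    3. ]))] [(0.8, array([445.1, 382.3, 205. ,  96.8, -11.9]))]
[] [(0.94, array([448.5, 384.1, 205. ,  98.4, -11.4]))]
t 32.1 th 178.0 j6 -67.8 dp [0.0125, 0.2035, -0.0017] spin 0.0557 (10.0 deg) rows>= 3.262417820640212
```

```bash
python3 -m jog '{"dp":[[0,0,-0.008],[0,0,-0.03],[0,0,-0.07],[0,0.01,-0.11],[0.002,0.03,-0.13],[0.004,0.07,-0.13],[0.007,0.11,-0.13],[0.01,0.15,-0.13],[0.0125,0.18,-0.13],[0.0125,0.198,-0.13],[0.0125,0.2035,-0.13],[0.0125,0.2035,-0.13]],"spin":[0,0,0,0,0.01,0.02,0.03,0.04,0.05,0.0557,0.0557,0.0557]}'
python3 - <<'E'
from h import *
c=capture("wrist")
b=c["img"][:,:,::-1].copy()
def D(cx,cy,yaw,L,W,z,col):
    a=np.radians(yaw);u=np.array([np.cos(a),np.sin(a),0]);v=np.array([-u[1],u[0],0])
    P=[np.array([cx,cy,z])+x*L/2*u+y*W/2*v for x,y in((-1,-1),(1,-1),(1,1),(-1,1))]
    cv2.polylines(b,[proj(c,P).astype(int)],True,col,1)
D(448.5,384,-12,198,94,7,(0,0,255))
cv2.imwrite("pics/w9.png",b)
go(448.5,384,20.3,168)
E
```

```text
time: 33.62
ee_pos: [448.4, 383.6, 146.7]
eef_rot: [[-0.978, 0.207, -0.001], [0.207, 0.978, -0.001], [0.001, -0.001, -1.0]]
contact_force: [-0.5, 0.4, -3.9]
width: 65.9
gripper_force: 35.0
t 33.7 th 168.0 j6 -38.6 dp [0.0, 0.0009, 0.1264] spin 0.0001 (0.0 deg) rows>= 2.022226947591043
```

View pics/w9.png

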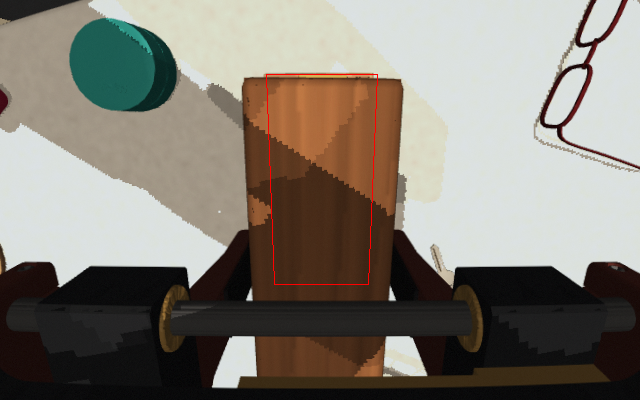

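```bash
python3 -m jog '{"dp":[[0,0,0.015],[0,0,0.05],[0,0,0.085],[0,0,0.11],[0,0,0.12],[0,0,0.1245],[0,0,0.1264],[0,0,0.1268],[0,0,0.1268],[0,0,0.1268]],"spin":[0,0,0,0,0,0,0,0,0,0]}'
```

```text
time: 34.92
ee_pos: [449.0, 384.2, 20.6]
eef_rot: [[-0.978, 0.208, 0.001], [0.208, 0.978, 0.001], [-0.0, 0.001, -1.0]]
contact_force: [-0.5, -0.1, -4.2]
width: 65.7
gripper_force: 35.0
```

```bash
python3 -m jog '{"dp":[[0,0,0.0005],[0,0,0.001],[0,0,0.001]],"spin":[0,0,0]}'
```

```text
time: 35.3
ee_pos: [449.0, 384.2, 20.4]
eef_rot: [[-0.978, 0.208, 0.0], [0.208, 0.978, 0.0], [-0.0, 0.0, -1.0]]
contact_force: [-3.1, -1.4, 7.9]
width: 65.9
gripper_force: 35.0
```

```bash
python3 -m jog '{"dp":[[0,0,0],[0,0,0],[0,0,0],[0,0,0],[0,0,0],[0,0,-0.02],[0,0,-0.06],[0,0,-0.12],[0,0,-0.17],[0,0,-0.2],[0,0,-0.2],[0,0,-0.2]],"spin":[0,0,0,0,0,0,0,0,0,0,0,0]}' 0.77
python3 - <<'E'
from h import *
c=capture("wrist")
print("box",rect(c,"long_box_mid",43));print("tray",rect(c,"long_tray_floor",7))
c=capture("scene")
for q,z in dict(jar_mid=55.5,pot_mid=23.5,flat_tin_mid=16,long_box_mid=23,striped_mug=0,coffee_pod=0).items():
    for r in place_of(c,q)[:2]: print(q,round(r["p"],2),atz(c,r["at"],z))
save(c,"s2")
b=cv2.resize(c["img"][130:350,190:430,::-1],None,fx=2.7,fy=2.7,interpolation=cv2.INTER_CUBIC)
cv2.imwrite("pics/s2c.png",b)
E
```

```text
time: 36.8
ee_pos: [448.3, 383.6, 218.9]
eef_rot: [[-0.978, 0.208, -0.0], [0.208, 0.978, -0.0], [0.0, -0.0, -1.0]]
contact_force: [-0.7, -0.8, -0.6]
width: 78.0
gripper_force: 0.0
box [(0.84, array([448.6, 384. , 169.2,  65.6, -12.8]))]
tray [(0.76, array([446.1, 382.1, 196. ,  94.6, -11.8]))]
jar_mid 0.79 [ 458.2 -401.7   55.5]
pot_mid 0.63 [314.4 259.1  23.5]
pot_mid 0.61 [453.9  -4.9  23.5]
flat_tin_mid 0.98 [ 447.  -178.7   16. ]
long_box_mid 0.86 [440.4 391.   23. ]
striped_mug 0.73 [649.  119.2   0. ]
coffee_pod 0.69 [651.3 122.2   0. ]
coffee_pod 0.45 [ 629.5 -114.     0. ]
```

View pics/s2c.png

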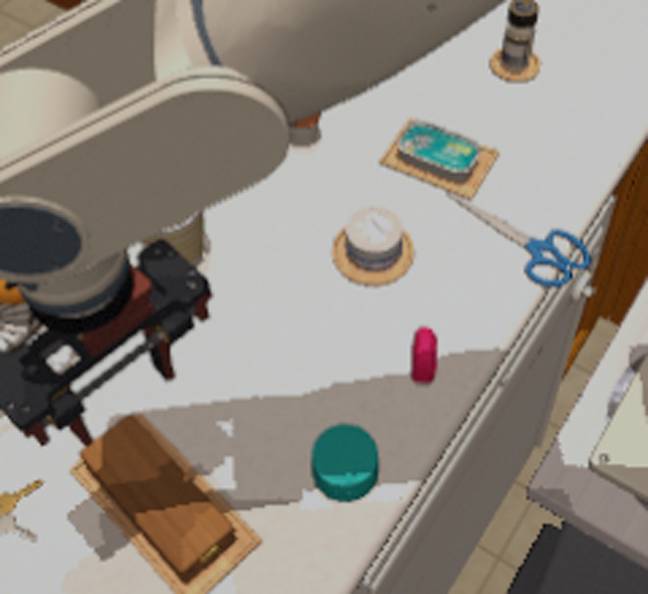

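```bash
python3 -c "
from station import *
print(finish_job())"
```

```text
the job is handed in; nothing more can be done
None
```

I took the pile apart and handed the job in: jar, pot, tin and box each stand in their own tray, with about 37 s of the 102 s used and the mug, coffee pod and turquoise look-alike left alone; `finish_job()` returned no verdict.

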